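# Start frozen bread in the toaster

## Robot

A 6-joint arm with a two-finger parallel gripper is mounted at the origin on the work surface; the furniture and walls round the work are solid. World frame = base frame: x ahead of the robot, y to its left, z up, the work surface at z = 0. Lengths are in m, angles in degrees, forces in N, time in s.
With the tool pointing down it reaches from about 0.25 to 0.725 m from the base axis. Payload 9.7 kg.
Tool frame: the origin (TCP) lies midway between the tips of the shut fingers; the grasp point (between the pads) lies 19 mm behind it (bot.pinch_z is the distance from the TCP to the grasp point, in m); z points along the fingers, y is the line along which they close (so a half turn about z gives the same grasp; the last joint's range is limited). The gripper opens to 85 mm and grips with 20 to 120 N. Pads are 22 mm wide; open, the fingers measure 114 mm over their backs; the gripper's body (76 mm by 85 mm) begins 54 mm behind the grasp point. The pads swing forward as they close: fully open they stand 13 mm farther back than shut.
Start: joints at [64.343, 4.979, 10.078, 95.1, 0, 90], TCP at [0.238, 0.496, 0.231] pointing down, gripper open.
Joint ranges: [-179.16, 179.16], [-48.56, 103.87], [-65.8, 70.77], [-126.05, 130.52], [-82.76, 87.17], [-180, 180]. Speed limits (degrees/s): [127.2, 127.2, 147.25, 180, 180, 180].

## Interface

Orientations are given as [roll, pitch, yaw] about the fixed x, y, z axes, in that order (R = Rz(yaw) Ry(pitch) Rx(roll)).
In Python, from workcell import sensors, camera, camera_params, ticket, bot gives the robot as it stands.
- The arm moves only by the shell command python3 -m jog 'ROWS' [FORCE]. ROWS is JSON, a list that holds one entry, the list of rows, each a list of 5 numbers: the shift along the world's x, y, z in units of 50 mm (1.0 is 50 mm), then the turn about the world's z in units of 5 degrees (1.0 is 5 degrees), then the opening, from 0 (shut) to 1 (fully open). In form: [[[tx, ty, tz, yaw, grip], ...]]. A call has 1 to 8 rows; each row shifts and turns the commanded pose from where the row before left it; what a row does not reach is not made up. A row lasts 1/10 s, in which the tool goes at most 50 mm and 8.59 degrees, less where a joint would pass 70% of its speed; a pose out of reach is approached as far as the arm can. A call is refused whole if a number of a shift passes 1 or a number of a turn 1, either way. A call with a gripper value outside its range is refused whole. The fingers move at their own pace and stop on an object; FORCE is the grip in N (left out, the last holds). Time passes only in rows, so rows that do not move let the fingers close. It gives the time, the measured TCP pose, the force, the opening and the grip force at its end, in the units of the state.
- sensors.get_obs(): the state, without advancing time (a new reading comes with each control period).
- camera(name): name is "side" or "top" or "wrist"; returns the picture (480x640x3 uint8, blue, green, red); there is no depth.
- camera_params(name): a dict with "fx", "fy", "cx", "cy" (pixels), "k1" (the pictures are not rectified: a ray, as slopes to the right and down, at radius r is drawn at 1 + k1 r^2 times it, then the intrinsics apply), "T" (4x4, takes a point from camera to world coordinates); the wrist camera has in their place "tool_from_camera" (4x4, takes a point from camera to tool coordinates, whose origin is the TCP and whose axes are the flange's). Camera axes: x right, y down, z forward; pixel columns grow to the right and rows downward; lengths in m; the calibration is good to about 2 mm. A picture is of the moment at which its call begins: read the wrist's pose just before it. camera_params takes no time and is no camera call.
- ticket.job_done(): hands the job in; it is judged then, once.
The state is a dict: "time": time; "q": joint angles; "qd": joint speeds; "joint_efforts": joint torques, N m; "ee_pos": TCP position; "tcp_rot": TCP orientation; "wrist_force": force on the tool from outside, world axes, zero at the start; "torque": the same for the moment, N m; "opening": finger opening in m; "grasp_force": force on a finger pad.
Only numpy, scipy, OpenCV 4.12 (cv2) and the standard library are available. Lean on these libraries where they do the work, as an engineer would, in place of code of your own. Each camera call takes 0.05 s, during which the arm holds its last target. There are 200 camera calls.

## Task

Start the toaster on the two frozen slices that stand in it: switch it on at the rocker on its top, then push the lever at its end down until it catches and stays down by itself, and then press the key with the snowflake (defrost) down and let it come up again. Leave the other two keys alone, pick nothing up, and do not shift the toaster or the things that stand around it.

Things in the scene. Friction and masses are not known exactly. Their poses are not given: they have to be found in the camera images.
- toaster: two-slice toaster, 154 (x) x 287 mm (y from -147 to 140), deck at z = 182, steel flanks, black end caps; 2.5 kg, loose on rubber feet. Origin on its underside; y runs along its length and slots, z up. Lever at the -y end, mains rocker on the +y end cap with its pivot at (0, 100, 184) mm, three keys on the -y end cap. Two slices, up to 22 mm above the deck, ride on the lever's carriage and sink with it.
- rocker (a joint): mains rocker, 30 (x) x 50 (y) mm, rocks about the toaster's x axis. 0 = off: its outer half (at the toaster's very end, bar mark) stands proud, its inner half (towards the bread, ring mark) is down; 0.4 rad = on: outer half down. Over-centre spring: pressed with 3 to 6 N on the outer half it snaps past 0.2 and stays at 0.4. Only while it is on can the lever catch.
- rocker_on (a point): point on the top of the rocker's outer half, 17 mm from the pivot: press here for on. It lies about 7 mm higher when off than when on; press 8 to 9 mm straight down and keep the finger on the outer half.
- lever (a joint): lever with the bread carriage, slides straight down: 0 = up, 0.034 m = on its lower stop. Its spring presses up with 2 N at the top and 7 N at the bottom. With the rocker on it catches when pushed past 0.031 m and, let go, stays at about 0.030; with the rocker off, or when the stop key is pressed, it comes up again.
- lever_pad (a point): middle of the top face of the lever's black paddle, 46 (x) x 36 (y) x 11 mm, which stands out 44 mm from the toaster's -y end face. 178 mm above the work surface when up; moves with the lever.
- key_defrost (a joint): the defrost key: a 27 mm square grey key with a snowflake mark on the lever-end cap, the square key furthest from the round one. 0 = up, 0.005 m = fully down; spring, 2.4 N to start and 4 N fully down. It counts as pressed beyond 0.0035 m.
- defrost_top (a point): middle of the top face of the defrost key, 9 mm above the deck, 191 mm above the work surface when up.
- key_reheat (a joint): the middle key, 27 mm square with three wavy lines, same travel and spring; 46 mm from the defrost key, centre to centre. Not to be pressed.
- reheat_top (a point): middle of the top face of the reheat key
- key_stop (a joint): the round key, 27 mm across, 92 mm from the defrost key, same travel; frees the lever's catch so that the bread pops up. Not to be pressed.
- stop_top (a point): middle of the top face of the stop key
- spice_jar_a: spice jar with a red lid, 45 mm across, 106 mm high, stands loose beyond the lever's end of the toaster; origin at the centre of its underside
- spice_jar_b: spice jar with a white lid, 47 mm across, 98 mm high, stands loose to the left of the toaster's rocker end; origin at the centre of its underside
- teaspoon: teaspoon, 137 x 28 x 13 mm, lies loose beside the toaster's rocker end; origin at the centre of its underside
- vanilla_drops: brown dropper bottle, 34 mm across, 102 mm high, stands loose to the left of the toaster; origin at the centre of its underside

How it is judged:
By the outcome, as a careful person would: the job done as asked, in the order asked, and still so for the second after the job is handed in, with the robot touching nothing.
It also fails if it takes over 45 s, if anything falls off the work surface, if the arm or the gripper's body presses on something with over 40 N, if the wrist force passes 120 N, or if a joint passes its speed limit or range.

## Working session

There is one attempt and no reset: what is moved stays moved. The work goes in short steps, Python scripts to look and compute and a shell command to move; the robot and the scene stay as the last step left them, time stands still between calls to the robot, and variables do not carry over. Pictures are saved under pics/ and viewed, at most 10 in all, crops included, and the job is handed in when it is done.

```bash
mkdir -p pics; python3 - <<'E'
from workcell import sensors, camera, camera_params
import cv2
o=sensors.get_obs();print(o['ee_pos'],o['tcp_rot'],o['opening'],o['time'])
for n in("top","side"):
    cv2.imwrite(f"pics/{n}0.png",camera(n)); p=camera_params(n);print(n,p)
print(camera_params("wrist"))
E
```

```text
[0.23803142 0.49557417 0.23059028] [-1.79925521e+02  8.82162541e-04  1.54346757e+02] 0.08539292098657705 0.0
top {'fx': 466.10708757955587, 'fy': 466.10708757955587, 'cx': 317.50980343071814, 'cy': 248.9239096738288, 'k1': 0.01591348504873158, 'T': array([[ 0.44163886, -0.71142109,  0.54665817, -0.18117196],
       [-0.89714987, -0.34420892,  0.2768435 , -0.29721361],
       [-0.00878768, -0.61269915, -0.79026737,  1.06553865],
       [ 0.        ,  0.        ,  0.        ,  1.        ]])}
side {'fx': 596.5456926415649, 'fy': 596.5456926415649, 'cx': 310.66644548660247, 'cy': 239.91455359025218, 'k1': 0.030059195613788982, 'T': array([[-0.47264289, -0.50936834,  0.71913322, -0.54178366],
       [-0.88111857,  0.28745606, -0.37549845,  0.5274661 ],
       [-0.01545218, -0.81111831, -0.58467797,  0.94887879],
       [ 0.        ,  0.        ,  0.        ,  1.        ]])}
{'fx': 386.0457621551101, 'fy': 386.0457621551101, 'cx': 316.99318302502746, 'cy': 241.2268682839874, 'k1': -0.0025804661524747195, 'tool_from_camera': array([[-1.66893899e-04, -9.49107702e-01, -3.14951652e-01,
         8.11011691e-02],
       [ 9.99999537e-01,  1.40066756e-04, -9.51994560e-04,
         9.43275979e-04],
       [ 9.47659625e-04, -3.14951665e-01,  9.49107239e-01,
        -1.41987246e-01],
       [ 0.00000000e+00,  0.00000000e+00,  0.00000000e+00,
         1.00000000e+00]])}
```

View pics/top0.png

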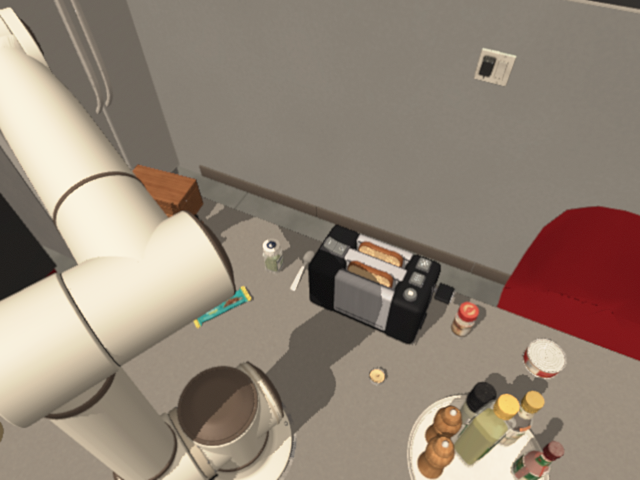

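View pics/side0.png

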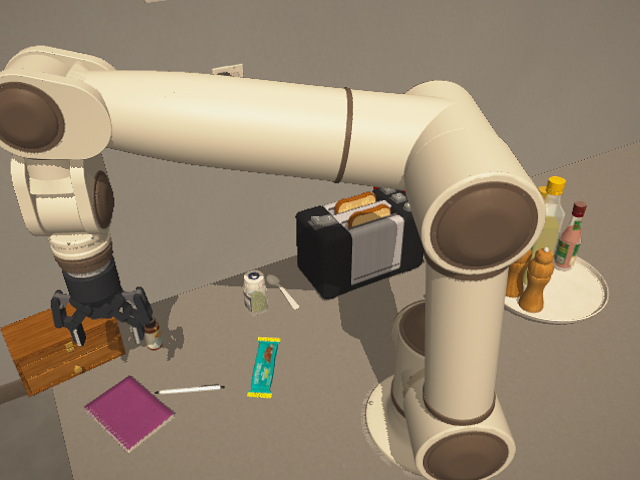

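The top view shows the toaster centred at about (375,282). The rocker is near (337,243), the keys are at (427,266), (418,279) and (411,294), and the paddle is at (445,293). The red jar is at (466,318). I'll zoom in and localise.

```bash
cat > h.py <<'E'
import numpy as np, cv2
from workcell import sensors, camera, camera_params
from scipy.spatial.transform import Rotation as R
def snap(n,f):
    o=sensors.get_obs(); im=camera(n); p=camera_params(n)
    T=p.get('T')
    if T is None:
        B=np.eye(4);B[:3,:3]=R.from_euler('xyz',o['tcp_rot'],degrees=True).as_matrix();B[:3,3]=o['ee_pos'];T=B@p['tool_from_camera']
    cv2.imwrite(f,im); np.savez(f[:-4]+'.npz',T=T,K=[p[k] for k in('fx','fy','cx','cy','k1')])
    print(o['time'],o['ee_pos'],o['tcp_rot'])
def px2w(f,uv,z):
    d=np.load(f[:-4]+'.npz');fx,fy,cx,cy,k=d['K'];T=d['T']
    s=cv2.undistortPoints(np.array([[uv]],float),np.array([[fx,0,cx],[0,fy,cy],[0,0,1.]]),np.array([k,0,0,0,0.]))[0,0]
    r=T[:3,:3]@[s[0],s[1],1]; return T[:3,3]+r*(z-T[2,3])/r[2]
def w2px(f,P):
    d=np.load(f[:-4]+'.npz');fx,fy,cx,cy,k=d['K'];T=np.linalg.inv(d['T'])
    return cv2.projectPoints(np.array(P,float).reshape(-1,3),cv2.Rodrigues(T[:3,:3])[0],T[:3,3],np.array([[fx,0,cx],[0,fy,cy],[0,0,1.]]),np.array([k,0,0,0,0.]))[0][:,0]
E
python3 - <<'E'
from h import *
snap('top','pics/top1.png')
im=cv2.imread('pics/top1.png')
cv2.imwrite('pics/c1.png',cv2.resize(im[215:350,295:495],None,fx=4,fy=4,interpolation=cv2.INTER_CUBIC))
for n,uv,z in[('rock',(337,243),.187),('k1',(427,266),.191),('k2',(418,279),.191),('k3',(411,294),.191),('pad',(445,293),.178),('redjar',(467,310),.106)]:print(n,px2w('pics/top1.png',uv,z).round(3))
E
```

```text
0.1 [0.23805231 0.49559522 0.23067293] [-1.79935456e+02  1.00949830e-03  1.54344817e+02]
rock [ 0.463 -0.024  0.187]
k1 [ 0.489 -0.24   0.191]
k2 [ 0.445 -0.233  0.191]
k3 [ 0.401 -0.232  0.191]
pad [ 0.445 -0.298  0.178]
redjar [ 0.473 -0.358  0.106]
```

View pics/c1.png

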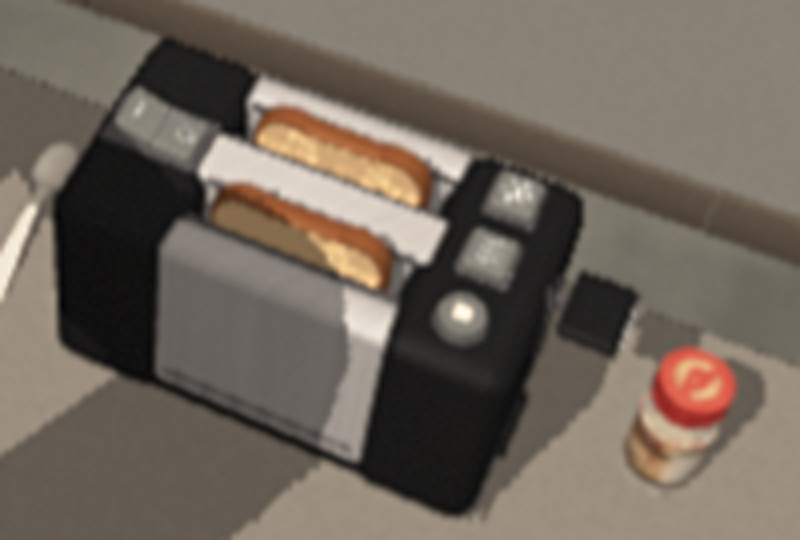

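```bash
python3 - <<'E'
from h import *
from scipy.optimize import least_squares
c=lambda u,v:(u/4+295-.4,v/4+215-.4)
f='pics/top1.png'
# model pts in toaster frame; key y (yk) unknown, pad y=-147-26?
obs=[('def',c(515,197)),('re',c(488,258)),('st',c(461,316)),('rk',c(163,125)),('pad',c(598,308))]
def model(p):
    x,y,a,yk=p; L=np.array([[.046,yk,.191],[0,yk,.191],[-.046,yk,.191],[0,.100,.187],[0,-.173,.178]])
    r=R.from_euler('z',a).as_matrix(); return L@r.T+[x,y,0]
s=least_squares(lambda p:(w2px(f,model(p))-np.array([o[1] for o in obs])).ravel(),[.45,-.12,-.09,-.11])
print(s.x,np.degrees(s.x[2]),s.fun.round(1));print(model(s.x).round(4))
print('wall',px2w(f,(440,262),0),px2w(f,(310,205),0))
E
python3 -m jog '[[[0,0,0.7,1,0],[0,0,0.7,1,0],[0,-0.6,0.5,1,0],[0.3,-0.9,0.2,1,0],[0.4,-0.9,0,0,0],[0.4,-0.9,0,0,0],[0.4,-0.9,0,0,0],[0.4,-0.9,0,0,0]]]'
```

```text
[ 0.44951791 -0.12290458 -0.02661829 -0.10682514] -1.5251155239019378 [ 0.5 -0.4  0.3 -1.  -0.3 -0.1 -0.6  0.3 -0.   1.1]
[[ 0.4927 -0.2309  0.191 ]
 [ 0.4467 -0.2297  0.191 ]
 [ 0.4007 -0.2285  0.191 ]
 [ 0.4522 -0.0229  0.187 ]
 [ 0.4449 -0.2958  0.178 ]]
wall [ 0.66449362 -0.25550852  0.        ] [0.70131395 0.17376759 0.        ]
time: 0.95
ee_pos: [0.3333, 0.239, 0.3362]
tcp_rot: [180.0, 0.0, 174.4]
wrist_force: [0.6, 0.4, -0.1]
opening: -0.0003
grasp_force: 0.0
```

```bash
python3 -m jog '[[[0.4,-0.9,0,0,0],[0.4,-0.9,0,0,0],[0.4,-0.9,0,0,0],[0.4,-0.9,0,0,0],[0.3,-0.7,0,0,0],[0.2,-0.5,-0.3,0,0],[0,-0.2,-0.3,0,0],[0,0,0,0,0]]]'
python3 - <<'E'
from h import *
snap('wrist','pics/w1.png'); print(sensors.get_obs()['q'])
E
```

```text
time: 1.75
ee_pos: [0.4377, -0.0105, 0.3043]
tcp_rot: [-180.0, -0.2, 174.2]
wrist_force: [-0.3, 0.2, -0.7]
opening: 0.0001
grasp_force: 0.0
1.75 [ 0.43771665 -0.01047069  0.30434399] [-179.97940714   -0.1904771   174.20004494]
[-1.26313719e+00 -7.74855651e+00  6.03432495e+00  1.03890324e+02
  5.51367541e-03  4.48572449e+00]
```

View pics/w1.png

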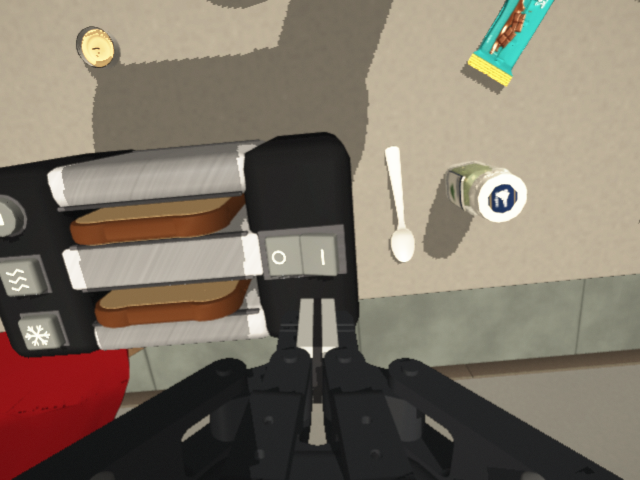

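The wrist view shows the rocker with its bar half at (321,257) and its ring half at (279,257). The defrost key is at (40,334) and the reheat key at (20,277). The fingertips show at (317,300). I'll refit the pose with these.

```bash
python3 - <<'E'
from h import *
from scipy.optimize import least_squares
c=lambda u,v:(u/4+295-.4,v/4+215-.4)
def model(p):
    x,y,a,yk=p; L=np.array([[.046,yk,.191],[0,yk,.191],[-.046,yk,.191],[0,.100,.187],[0,-.173,.178],[0,.117,.192],[0,.083,.186]])
    r=R.from_euler('z',a).as_matrix(); return L@r.T+[x,y,0]
A=np.array([c(515,197),c(488,258),c(461,316),c(163,125),c(598,308)]); B=np.array([(38,333),(20,275),(300,255)])
def res(p):
    m=model(p); return np.r_[(w2px('pics/top1.png',m[:5])-A).ravel(),(w2px('pics/w1.png',m[[0,1,3]])-B).ravel()]
s=least_squares(res,[.45,-.12,-.05,-.11],loss='soft_l1')
print(s.x,np.degrees(s.x[2]),res(s.x).round(1));print(model(s.x).round(4))
f='pics/w1.png'
for n,uv,z in[('bar',(321,257),.191),('ring',(279,257),.185),('def',(38,333),.191),('re',(20,275),.191),('edgeA',(350,200),.18),('edgeB',(356,310),.18)]:print(n,px2w(f,uv,z).round(4))
E
```

```text
[ 0.44904358 -0.12337913 -0.02655611 -0.10327842] -1.5215528595555126 [-0.8 -0.7 -1.  -1.3 -1.6 -0.5 -0.5  0.5  0.1  1.3 -0.1 -0.6 -1.2  1.6
  0.1  0.1]
[[ 0.4923 -0.2278  0.191 ]
 [ 0.4463 -0.2266  0.191 ]
 [ 0.4003 -0.2254  0.191 ]
 [ 0.4517 -0.0234  0.187 ]
 [ 0.4444 -0.2963  0.178 ]
 [ 0.4522 -0.0064  0.192 ]
 [ 0.4512 -0.0404  0.186 ]]
bar [ 0.4532 -0.0085  0.191 ]
ring [ 0.4524 -0.0389  0.185 ]
def [ 0.4928 -0.2279  0.191 ]
re [ 0.4452 -0.2253  0.191 ]
edgeA [0.4169 0.0156 0.18  ]
edgeB [0.5034 0.0138 0.18  ]
```

```bash
python3 -m jog '[[[0.3,0.11,0,0.8,0],[0,0,-0.6,0,0],[0,0,-0.6,0,0],[0,0,-0.5,0,0],[0,0,-0.28,0,0],[0,0,0,0,0]]]'
python3 -m jog '[[[0,0,-0.06,0,0],[0,0,-0.06,0,0],[0,0,0,0,0]]]'
python3 -m jog '[[[0,0,-0.05,0,0],[0,0,-0.03,0,0],[0,0,0,0,0]]]'
```

```text
time: 2.4
ee_pos: [0.4524, -0.0027, 0.2064]
tcp_rot: [180.0, -0.1, 178.4]
wrist_force: [0.0, -0.9, 0.2]
opening: 0.0002
grasp_force: 0.0
time: 2.7
ee_pos: [0.4534, -0.0035, 0.2019]
tcp_rot: [180.0, 0.0, 178.4]
wrist_force: [0.4, 0.2, 0.7]
opening: -0.0002
grasp_force: 0.0
time: 3.0
ee_pos: [0.4532, -0.0037, 0.1973]
tcp_rot: [180.0, 0.0, 178.3]
wrist_force: [0.3, 0.1, 0.7]
opening: -0.0
grasp_force: 0.2
```

```bash
python3 -m jog '[[[0,-0.06,-0.04,0,0],[0,0,-0.02,0,0],[0,0,0,0,0]]]'
python3 -m jog '[[[0,0,-0.03,0,0],[0,0,-0.03,0,0],[0,0,0,0,0]]]'
```

```text
time: 3.3
ee_pos: [0.4535, -0.0066, 0.1951]
tcp_rot: [180.0, 0.1, 178.4]
wrist_force: [-0.1, 2.0, 3.4]
opening: -0.0002
grasp_force: 1.7
time: 3.6
ee_pos: [0.4531, -0.0069, 0.1911]
tcp_rot: [-180.0, -0.0, 178.3]
wrist_force: [-1.1, 0.4, -0.7]
opening: 0.0
grasp_force: 0.0
```

```bash
python3 -m jog '[[[0,0,-0.04,0,0],[0,0,-0.02,0,0],[0,0,0,0,0]]]'
python3 -m jog '[[[0,0,0.5,0,0],[0,0,0.7,0,0],[0,0,0.6,0,0],[0,-0.2,0.3,0,0],[0,0,0,0,0]]]'
python3 - <<'E'
from h import *
snap('wrist','pics/w2.png')
im=cv2.imread('pics/w2.png');cv2.imwrite('pics/c2.png',cv2.resize(im[180:340,220:400],None,fx=3,fy=3))
E
```

```text
time: 3.9
ee_pos: [0.4531, -0.0067, 0.1886]
tcp_rot: [180.0, 0.0, 178.3]
wrist_force: [-0.5, 0.2, 3.7]
opening: -0.0002
grasp_force: 2.2
time: 4.4
ee_pos: [0.4537, -0.0174, 0.2949]
tcp_rot: [-180.0, 0.1, 178.3]
wrist_force: [-0.1, 0.6, -0.2]
opening: -0.0001
grasp_force: 0.0
4.4 [ 0.45368113 -0.01738664  0.29488422] [-1.79971039e+02  1.44897817e-01  1.78301633e+02]
```

View pics/c2.png

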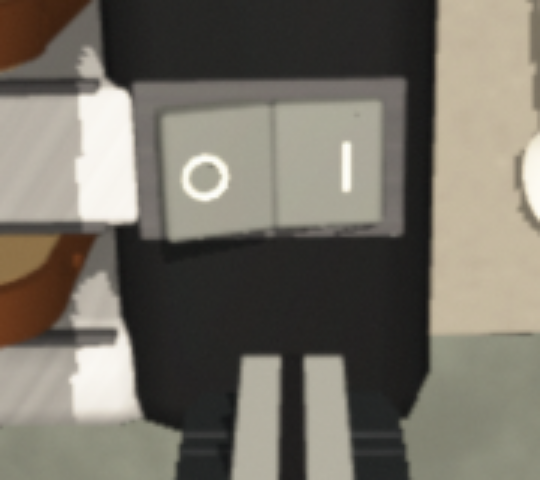

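Rocker on: its bar half is down and its ring half is raised. Next I'll move to the lever and turn the tool so the wide finger linkage runs along the toaster's x axis.

```bash
python3 -m jog '[[[-0.02,-0.6,0,1,0],[-0.02,-0.6,0,1,0],[-0.02,-0.6,0,1,0],[-0.02,-0.6,0,1,0],[-0.02,-0.6,0,1,0],[-0.02,-0.6,0,1,0],[-0.02,-0.6,0,1,0],[-0.02,-0.6,0,1,0]]]'
python3 -m jog '[[[0,-0.6,0,1,0],[0,-0.3,0,1,0],[0,0,0,1,0],[0,0,0,1,0],[0,0,0,1,0],[0,0,0,1,0],[0,0,0,1,0],[0,0,0,1,0]]]'
python3 -m jog '[[[0,0,0,1,0],[0,0,0,1,0],[0,0,0,0,0]]]'
python3 - <<'E'
from h import *
snap('wrist','pics/w3.png'); print(sensors.get_obs()['q'])
E
```

```text
time: 5.25
ee_pos: [0.4447, -0.2576, 0.2914]
tcp_rot: [179.9, -0.0, -141.5]
wrist_force: [1.1, -0.4, -0.4]
opening: 0.0002
grasp_force: 0.0
time: 6.05
ee_pos: [0.4449, -0.3013, 0.2913]
tcp_rot: [179.9, 0.1, -101.5]
wrist_force: [-0.7, 0.4, 0.1]
opening: 0.0002
grasp_force: 0.0
time: 6.35
ee_pos: [0.445, -0.3013, 0.2915]
tcp_rot: [179.9, 0.1, -91.6]
wrist_force: [-1.2, 1.0, 0.1]
opening: 0.0001
grasp_force: 0.0
6.35 [ 0.44498564 -0.30130573  0.29154772] [ 1.79882750e+02  7.30960944e-02 -9.15834819e+01]
[-3.41070708e+01  5.22423610e+00  1.71770094e+01  1.02072710e+02
 -1.56885951e-03 -1.22345860e+02]
```

View pics/w3.png

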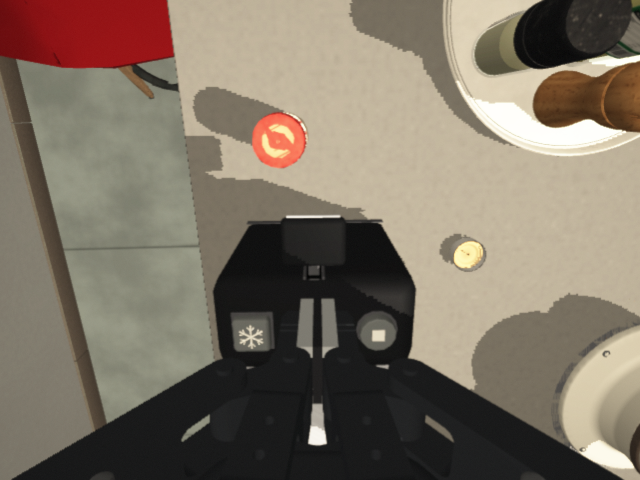

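The paddle top spans about (283–344, 218–265), with its centre at (314,242). The snowflake key is at (251,335), the round key at (378,332) and the red jar at (279,139).

```bash
python3 - <<'E'
from h import *
f='pics/w3.png'
for n,uv,z in[('pad',(314,242),.178),('padout',(314,218),.178),('padin',(314,265),.178),('def',(251,333),.191),('stop',(378,331),.191),('jar',(279,139),.106)]:print(n,px2w(f,uv,z).round(4))
E
```

```text
pad [ 0.4471 -0.2961  0.178 ]
padout [ 0.4466 -0.3134  0.178 ]
padin [ 0.4476 -0.2789  0.178 ]
def [ 0.4942 -0.2329  0.191 ]
stop [ 0.4031 -0.2319  0.191 ]
jar [ 0.4743 -0.3621  0.106 ]
```

```bash
python3 -m jog '[[[0,0.02,-0.6,0,0],[0,0,-0.6,0,0],[0,0,-0.5,0,0],[0,0,-0.3,0,0],[0,0,-0.15,0,0],[0,0,0,0,0]]]'
python3 -m jog '[[[0,0,-0.1,0,0],[0,0,-0.1,0,0],[0,0,-0.1,0,0],[0,0,-0.1,0,0],[0,0,-0.1,0,0],[0,0,-0.1,0,0],[0,0,0,0,0]]]'
```

```text
time: 7.0
ee_pos: [0.4447, -0.3003, 0.1846]
tcp_rot: [179.9, 0.1, -91.7]
wrist_force: [0.2, -0.2, 0.3]
opening: 0.0
grasp_force: 0.0
time: 7.7
ee_pos: [0.4455, -0.301, 0.1558]
tcp_rot: [-179.9, -0.0, -91.7]
wrist_force: [1.6, -1.7, 5.5]
opening: 0.0002
grasp_force: 2.5
```

```bash
python3 -m jog '[[[0,0,-0.08,0,0],[0,0,-0.06,0,0],[0,0,0,0,0]]]'
python3 -m jog '[[[0,0,-0.04,0,0],[0,0,-0.03,0,0],[0,0,0,0,0]]]'
```

```text
time: 8.0
ee_pos: [0.4455, -0.301, 0.1491]
tcp_rot: [-179.9, -0.0, -91.7]
wrist_force: [2.0, -0.3, 4.6]
opening: 0.0001
grasp_force: 2.1
time: 8.3
ee_pos: [0.4455, -0.301, 0.1459]
tcp_rot: [-179.9, -0.1, -91.7]
wrist_force: [0.4, -1.2, 6.3]
opening: 0.0
grasp_force: 3.4
```

```bash
python3 -m jog '[[[0,0,-0.04,0,0],[0,0,0,0,0]]]'
```

```text
time: 8.5
ee_pos: [0.4456, -0.301, 0.1441]
tcp_rot: [-179.9, -0.1, -91.7]
wrist_force: [1.6, -0.5, 7.1]
opening: -0.0002
grasp_force: 3.6
```

```bash
python3 -m jog '[[[0,0,-0.04,0,0],[0,0,0,0,0]]]'
```

```text
time: 8.7
ee_pos: [0.4457, -0.3011, 0.1438]
tcp_rot: [-179.8, -0.1, -91.7]
wrist_force: [-2.3, 0.9, 17.6]
opening: -0.0003
grasp_force: 8.9
```

Bottom stop reached: the force jumped to 17.6 N. I'll retract and look.

```bash
python3 -m jog '[[[0,0,0.1,0,0],[0,0,0.2,0,0],[0,0,0.6,0,0],[0,0,0.7,0,0],[0,0,0.7,0,0],[0,0,0.6,0,0],[0,0,0,0,0]]]'
python3 - <<'E'
from h import *
snap('wrist','pics/w4.png');snap('top','pics/top2.png')
a=cv2.imread('pics/w4.png')[150:390,160:480];b=cv2.imread('pics/top2.png')[215:350,295:495]
cv2.imwrite('pics/c4.png',np.hstack([a,cv2.resize(b,(356,240))]))
E
```

```text
time: 9.4
ee_pos: [0.4457, -0.3011, 0.2904]
tcp_rot: [-179.8, -0.2, -91.7]
wrist_force: [-0.8, -0.8, 0.2]
opening: 0.0001
grasp_force: 0.0
9.4 [ 0.44567303 -0.30109934  0.29037455] [-1.79758422e+02 -1.52942084e-01 -9.16600927e+01]
9.45 [ 0.44552132 -0.30097929  0.28800288] [-1.79881148e+02 -7.37010713e-02 -9.16590843e+01]
```

View pics/c4.png

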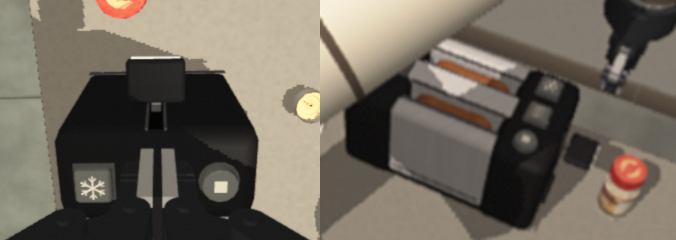

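The lever has caught: the paddle is low and the bread has sunk. Next is the defrost key.

```bash
python3 -m jog '[[[0.45,0.6,0,0,0],[0.5,0.6,0,0,0],[0,0.22,0,0,0],[0,0,-0.5,0,0],[0,0,-0.6,0,0],[0,0,-0.4,0,0],[0,0,-0.2,0,0],[0,0,0,0,0]]]'
python3 -m jog '[[[0,0,-0.06,0,0],[0,0,-0.06,0,0],[0,0,0,0,0]]]'
```

```text
time: 10.3
ee_pos: [0.4916, -0.2294, 0.1994]
tcp_rot: [179.8, 0.1, -91.7]
wrist_force: [0.5, 0.2, -0.3]
opening: 0.0001
grasp_force: 0.0
time: 10.6
ee_pos: [0.4928, -0.2299, 0.1956]
tcp_rot: [-180.0, -0.0, -91.7]
wrist_force: [-0.1, -0.9, -0.7]
opening: 0.0001
grasp_force: 0.0
```

```bash
python3 -m jog '[[[0,0,-0.05,0,0],[0,0,-0.05,0,0],[0,0,0,0,0]]]'
python3 -m jog '[[[0,0,-0.03,0,0],[0,0,-0.03,0,0],[0,0,0,0,0]]]'
```

```text
time: 10.9
ee_pos: [0.4928, -0.2298, 0.1903]
tcp_rot: [-180.0, -0.0, -91.7]
wrist_force: [0.4, -0.2, 2.5]
opening: -0.0003
grasp_force: 1.2
time: 11.2
ee_pos: [0.4928, -0.2298, 0.1873]
tcp_rot: [-180.0, -0.0, -91.7]
wrist_force: [0.5, 0.2, 3.2]
opening: -0.0003
grasp_force: 1.6
```

```bash
python3 -m jog '[[[0,0,-0.03,0,0],[0,0,0,0,0]]]'
python3 -m jog '[[[0,0,-0.03,0,0],[0,0,0,0,0]]]'
```

```text
time: 11.4
ee_pos: [0.4928, -0.2298, 0.186]
tcp_rot: [-180.0, -0.0, -91.7]
wrist_force: [1.0, -1.4, 3.7]
opening: 0.0
grasp_force: 2.0
time: 11.6
ee_pos: [0.493, -0.23, 0.1859]
tcp_rot: [-179.9, -0.1, -91.7]
wrist_force: [-1.4, -0.6, 11.7]
opening: 0.0002
grasp_force: 6.1
```

The key is fully down (11.7 N at its stop). I'll release it, back off and check.

```bash
python3 -m jog '[[[0,0,0.1,0,0],[0,0,0.4,0,0],[0,0,0.7,0,0],[0,0,0.7,0,0],[-0.5,-0.7,0.2,0,0],[-0.4,-0.7,0,0,0],[0,0,0,0,0]]]'
python3 - <<'E'
from h import *
snap('wrist','pics/w5.png');snap('top','pics/top3.png')
a=cv2.imread('pics/w5.png')[150:390,160:480];b=cv2.imread('pics/top3.png')[215:350,295:495]
cv2.imwrite('pics/c5.png',np.hstack([a,cv2.resize(b,(356,240))]))
E
```

```text
time: 12.3
ee_pos: [0.4458, -0.3025, 0.2891]
tcp_rot: [179.9, -0.0, -91.8]
wrist_force: [0.7, -0.1, -1.3]
opening: -0.0003
grasp_force: 0.0
12.3 [ 0.44576693 -0.30249392  0.28914723] [ 1.79946146e+02 -2.54402509e-02 -9.18456844e+01]
12.35 [ 0.44655122 -0.30108304  0.28882179] [ 1.79944263e+02  3.63990603e-02 -9.18308947e+01]
```

View pics/c5.png

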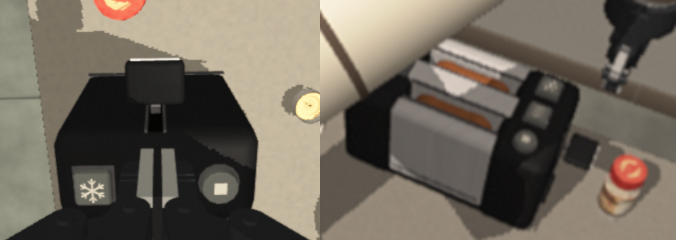

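The lever is still down, the defrost key is back up, and nothing has shifted.

```bash
python3 -c "
from workcell import ticket
print(ticket.job_done())"
```

```text
the job is handed in; nothing more can be done
None
```

The job is handed in: the rocker was switched on, then the lever was pushed down and stayed caught, then the defrost key was pressed and came back up; in the last pictures the toaster and the red-lidded jar had not moved, but the things at the rocker end were not in view.

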